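# Tip the pressing blocks onto the glued soles

## Robot

A 6-joint arm with a two-finger parallel gripper is mounted at the origin on the work surface. World frame = base frame: x ahead of the robot, y to its left, z up, the work surface at z = 0. Lengths are in m, angles in rad, forces in N, time in s.
With the tool pointing down it reaches from about 0.3 to 0.875 m from the base axis. Payload 6.4 kg.
Tool frame: the origin (TCP) lies midway between the tips of the shut fingers; the grasp point (between the pads) lies 19 mm behind it; z points along the fingers, y is the line along which they close (so a half turn about z gives the same grasp; the last joint's range is limited). The gripper opens to 85 mm and grips with 20 to 120 N. Pads are 22 mm wide; open, the fingers measure 114 mm over their backs; the gripper's body (76 mm by 85 mm) begins 54 mm behind the grasp point. The pads swing forward as they close: fully open they stand 13 mm farther back than shut.
Start: joints at [-1.405, 0.181, 1.607, -0, 1.354, -0.206], TCP at [0.209, -0.536, 0.21] pointing down, gripper open.
Joint ranges: [-2.99, 2.99], [-0.89, 2.07], [0.3, 2.58], [-1.14, 4.28], [0, 2.63], [-3.12, 3.12]. Speed limits (rad/s): [2.57, 2.57, 3.01, 3.14, 3.14, 3.14].

## Interface

Orientations are given as a unit quaternion [w, x, y, z].
In Python, from bench import sensors, vision, ctrl gives the robot as it stands.
- The arm moves only by the tool carry_out, never from a script. Its argument "deltas" is text: rows parted by semicolons, each of 7 numbers parted by spaces: the shift along the tool's x, y, z in mm, then the turn, a rotation vector about the tool's x, y, z in rad, then the closure, from 0 (fully open) to 1 (shut). In form: tx ty tz ax ay az claw; .... A call has 1 to 12 rows; each row is the pose to reach, as a shift and turn from the pose commanded when the call began, along the tool's axes at that moment; what a row does not reach only later rows make up. A row lasts 1/8 s, in which the tool goes at most 62.5 mm and 10.7 degrees, less where a joint would pass 70% of its speed; a pose out of reach is approached as far as the arm can. A call with a gripper value outside its range is refused whole. The fingers move at their own pace and stop on an object; the grip force is fixed at half the most. Time passes only in rows, so rows that repeat a pose let the fingers close. It gives the time, the measured TCP pose, the force, the opening and the grip force at its end, in the units of the state.
- sensors.get_obs(): the state, without advancing time (a new reading comes with each control period).
- vision.camera(name): name is "side" or "top" or "wrist"; returns the picture (480x640x3 uint8, blue, green, red); there is no depth.
- vision.camera_model(name): a dict with "K" (3x3 intrinsics, pixels), "extrinsics" (4x4, takes a point from world to camera coordinates); the wrist camera has in their place "hand_eye" (4x4, takes a point from camera to tool coordinates, whose origin is the TCP and whose axes are the flange's). Camera axes: x right, y down, z forward; pixel columns grow to the right and rows downward; lengths in m; the calibration is good to about 2 mm. A picture is of the moment at which its call begins: read the wrist's pose just before it. camera_model takes no time and is no camera call.
- ctrl.hand_in(): hands the job in; it is judged then, once.
The state is a dict: "time_s": time; "q": joint angles; "dq": joint speeds; "joint_efforts": joint torques, N m; "eef_pos": TCP position; "eef_rot": TCP orientation; "wrist_force": force on the tool from outside, world axes, zero at the start; "torque": the same for the moment, N m; "opening": opening from 0.0 (shut) to 1.0 (fully open); "grasp_force": force on a finger pad.
Only numpy, scipy, OpenCV 4.12 (cv2) and the standard library are available. Lean on these libraries where they do the work, as an engineer would, in place of code of your own. Each camera call takes 0.05 s, during which the arm holds its last target. There are 200 camera calls.

## Task

Two freshly glued shoe soles need weight on them while they set. Push each of the two wooden pressing blocks (red band, blue band) over from behind so that it tips over its front edge where it stands and comes to rest on its cork face, lying squarely along the middle of its own sole with its top end towards the toe. Only push with the fingers: do not grip, lift or drag the blocks, and leave the jars, lasts, tin and cup of brushes where they are.

Things in the scene. Friction and masses are not known exactly. Their poses are not given: they have to be found in the camera images.
- board_left: fixed plywood board, 280 x 120 x 12 mm, with a brown leather left shoe sole on it: 6 mm thick (top 18 mm over the bench), 255 mm long, 68 mm wide at the heel, 88 mm at the ball. Origin: centre of the board's underside, under the sole's centre line; x runs from heel to toe, z up. It is the board under block_red; either board may lie at the robot's left or right
- block_red: loose wooden pressing block with a red band and red top end, 0.3 to 0.54 kg: 50 mm (x) by 80 mm (y) by 150 mm tall (z). It stands on end on the heel of its sole, about 95 mm behind the board's origin, square to the sole within 3 degrees. Origin: centre of its underside as it stands; z then points up, x to the toe, out of its cork-covered face
- block_red_edge (a point): middle of block_red's lower edge on the cork side, 25 mm along the block's x from its origin. Pushed toe-ward high on its back, the block tips over this edge, passes balance at about 18 degrees and falls by itself onto its cork face; the leather is not slippery
- block_red_top (a point): centre of block_red's upper end: 150 mm along the block's z from its origin
- board_right: fixed plywood board, 280 x 120 x 12 mm, with a brown leather right shoe sole on it: 6 mm thick (top 18 mm over the bench), 255 mm long, 68 mm wide at the heel, 88 mm at the ball. Origin: centre of the board's underside, under the sole's centre line; x runs from heel to toe, z up. It is the board under block_blue; either board may lie at the robot's left or right
- block_blue: loose wooden pressing block with a blue band and blue top end, 0.3 to 0.54 kg: 50 mm (x) by 80 mm (y) by 150 mm tall (z). It stands on end on the heel of its sole, about 95 mm behind the board's origin, square to the sole within 3 degrees. Origin: centre of its underside as it stands; z then points up, x to the toe, out of its cork-covered face
- block_blue_edge (a point): middle of block_blue's lower edge on the cork side, 25 mm along the block's x from its origin. Pushed toe-ward high on its back, the block tips over this edge, passes balance at about 18 degrees and falls by itself onto its cork face; the leather is not slippery
- block_blue_top (a point): centre of block_blue's upper end: 150 mm along the block's z from its origin
- jar_tacks: clip-top glass jar with an orange sealing ring and dark tacks, 72 mm across, 91 mm tall; origin at the centre of its underside. It stands close beside board_left, on that board's +y side. Leave alone.
- jar_eyelets: clip-top glass jar with an orange sealing ring and brass eyelets, 72 mm across, 91 mm tall; origin at the centre of its underside. It stands close beside board_right, on that board's +y side. Leave alone.
- last_one: green pear-shaped shoe last, 100 mm across, 150 mm tall, standing; origin at the centre of its underside. Leave alone.
- last_two: a second green last of the same shape and size; origin at the centre of its underside. Leave alone.
- tin_glue: closed glue tin, 90 mm across, 120 mm tall; origin at the centre of its underside. Leave alone.
- mug_brushes: steel cup with three brush handles in it, 72 mm across, 165 mm tall over all; origin at the centre of its underside. Leave alone.
There are look-alikes about, which are no part of the job. Leave any yellow look-alike of the block_blue alone. Leave any turquoise look-alike of the block_red alone.

How it is judged:
By the outcome, as a careful person would: the job done as asked, in the order asked, and still so for the second after the job is handed in, with the robot touching nothing.
It also fails if it takes over 48 s, if anything falls off the work surface, if the arm or the gripper's body presses on something with over 40 N, if the wrist force passes 120 N, or if a joint passes its speed limit or range.

## Working session

There is one attempt and no reset: what is moved stays moved. The work goes in short steps, Python scripts to look and compute and a tool call to move; the robot and the scene stay as the last step left them, time stands still between calls to the robot, and variables do not carry over. Pictures are saved under pics/ and viewed, at most 10 in all, crops included, and the job is handed in when it is done.

Besides the shell and the picture viewer there is one more tool, called as name(argument=value, ...) on one line, values as JSON. carry_out: Moves the arm, as the interface text tells. Its arguments: {"type":"object","properties":{"deltas":{"type":"string"}},"required":["deltas"]}

```bash
mkdir -p pics; python3 - <<'E'
from bench import sensors, vision
import cv2,json,numpy as np
for n in("top","side"):
    cv2.imwrite(f"pics/{n}0.png",vision.camera(n)); m=vision.camera_model(n); print(n,np.round(m["K"],1).tolist(),np.round(m["extrinsics"],4).tolist())
print(np.round(vision.camera_model("wrist")["hand_eye"],3).tolist())
print(sensors.get_obs())
E
```

```text
top [[578.9, 0.0, 324.0], [0.0, 578.9, 232.8], [0.0, 0.0, 1.0]] [[-0.0091, -1.0, 0.0, 0.0116], [-0.996, 0.0091, -0.0889, 0.4936], [0.0889, -0.0009, -0.996, 1.7187], [0.0, 0.0, 0.0, 1.0]]
side [[592.0, 0.0, 321.8], [0.0, 592.0, 232.0], [0.0, 0.0, 1.0]] [[-0.7501, -0.6613, 0.0072, 0.3591], [-0.4127, 0.4596, -0.7864, 0.3154], [0.5168, -0.5928, -0.6177, 1.5453], [0.0, 0.0, 0.0, 1.0]]
[[-0.0, -0.965, -0.261, 0.065], [1.0, -0.0, 0.0, 0.0], [-0.0, -0.261, 0.965, -0.163], [0.0, 0.0, 0.0, 1.0]]
{'time_s': 0.1, 'q': array([-1.40529455e+00,  1.81489867e-01,  1.60793929e+00,  2.08323148e-05,
        1.35378761e+00, -2.06268533e-01]), 'dq': array([-0.00012229, -0.00221912, -0.00067268, -0.0007482 ,  0.00066454,
        0.00133779]), 'joint_efforts': array([ 9.55920914e-04, -4.45875800e+01, -3.52237666e+01, -1.82223012e-04,
        4.17635398e-03, -1.50609321e-05]), 'eef_pos': array([ 0.20882606, -0.53515732,  0.20924615]), 'eef_rot': array([-8.11683668e-04,  9.82773137e-01,  1.84814238e-01,  2.67192920e-05]), 'wrist_force': array([-0.67479406, -0.13161636, -0.2198999 ]), 'torque': array([-0.01060372, -0.02947685,  0.01029319]), 'grasp_force': 0.0, 'opening': 1.0010348653677037}
```

View pics/top0.png

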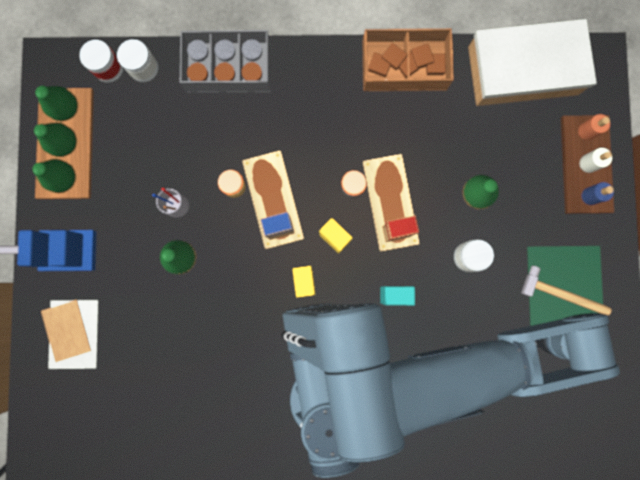

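View pics/side0.png

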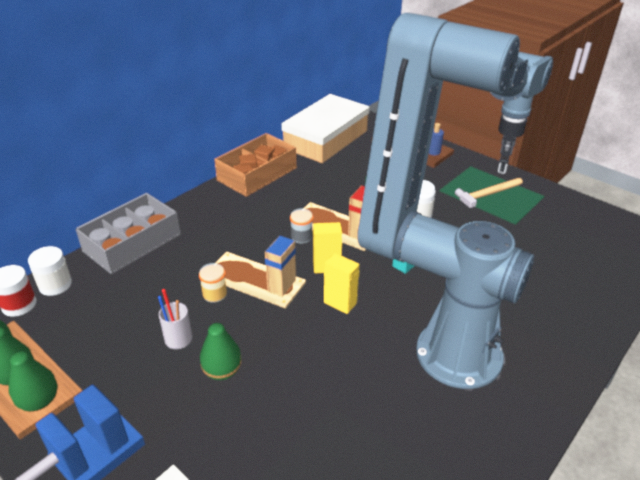

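The top view shows the blue-ended block at (277,224) on the left board and the red one at (403,228) on the right board. Both toes point up the image, away from the robot. A yellow look-alike stands at (335,235) between them, and the jars are at (231,183) and (353,183).

```bash
cat > h.py <<'E'
import cv2,numpy as np
from bench import sensors,vision
from scipy.spatial.transform import Rotation as R
def obs():
    o=sensors.get_obs(); q=o["eef_rot"]; return o,R.from_quat([q[1],q[2],q[3],q[0]])
def cast(uv,z,K,T):   # T world->cam
    uv=np.atleast_2d(np.asarray(uv,float)); d=np.c_[uv,np.ones(len(uv))]@np.linalg.inv(K).T@T[:3,:3]
    c=-T[:3,:3].T@T[:3,3]; return c+d*((z-c[2])/d[:,2])[:,None]
def model(name):
    m=vision.camera_model(name); K=np.array(m["K"])
    if name!="wrist": return K,np.array(m["extrinsics"])
    o,r=obs(); W=np.eye(4); W[:3,:3]=r.as_matrix(); W[:3,3]=o["eef_pos"]
    return K,np.linalg.inv(W@np.array(m["hand_eye"]))
def blobs(img,lo,hi,amin=60):
    m=cv2.inRange(cv2.cvtColor(img,cv2.COLOR_BGR2HSV),lo,hi)
    m=cv2.morphologyEx(m,cv2.MORPH_CLOSE,np.ones((3,3)))
    return [c[:,0] for c in cv2.findContours(m,cv2.RETR_EXTERNAL,cv2.CHAIN_APPROX_NONE)[0] if cv2.contourArea(c)>amin]
def rect(c,z,K,T):
    (cx,cy),(w,h),a=cv2.minAreaRect((cast(c,z,K,T)[:,:2]*1000).astype(np.float32))
    if w<h: w,h,a=h,w,a+90
    return np.round([cx,cy,w,h,(a+90)%180-90],1)   # mm, long axis angle deg
HSV=dict(blue=((100,120,60),(130,255,255),.168),yellow=((25,140,90),(35,255,255),.15),turq=((80,120,90),(98,255,255),.15),
 red=((172,150,80),(179,255,255),.168),red2=((0,190,80),(4,255,255),.168),wood=((12,30,120),(28,150,255),.012),leather=((4,90,50),(14,220,170),.018))
E
python3 - <<'E'
from h import *
K,T=model("top"); im=vision.camera("top")
hs=cv2.cvtColor(im,cv2.COLOR_BGR2HSV)
for p in((224,277),(228,403),(236,262),(240,380),(180,268),(235,335),(183,353),(238,395)): print(p,hs[p])
for n,(lo,hi,z) in HSV.items():
    for c in blobs(im,lo,hi):
        r=rect(c,z,K,T)
        if 0.2e3<r[0]<0.85e3 and abs(r[1])<330: print(n,c.mean(0).round(),r)
cv2.imwrite("pics/crop.png",cv2.resize(im[140:310,210:430],None,fx=3.5,fy=3.5,interpolation=cv2.INTER_CUBIC))
E
```

```text
(224, 277) [109 150 185]
(228, 403) [  2 184 204]
(236, 262) [ 19  82 190]
(240, 380) [ 23  71 241]
(180, 268) [ 11 151 179]
(235, 335) [ 29 146 254]
(183, 353) [ 20  50 249]
(238, 395) [ 11 124 144]
blue [276. 223.] [508.1 139.9  69.5  39.6 -76.1]
yellow [303. 281.] [349.1  66.2  78.5  49.6   7.2]
yellow [335. 235.] [478.1 -23.9  76.9  51.3  44.4]
turq [398. 295.] [ 306.9 -192.7   94.    52.1   89.5]
wood [230. 183.] [651.4 290.7  83.   73.4  45.1]
wood [385. 204.] [ 581.  -159.4  286.   200.8    9.9]
wood [273. 199.] [599.7 163.  286.2 126.5  14.5]
```

View pics/crop.png

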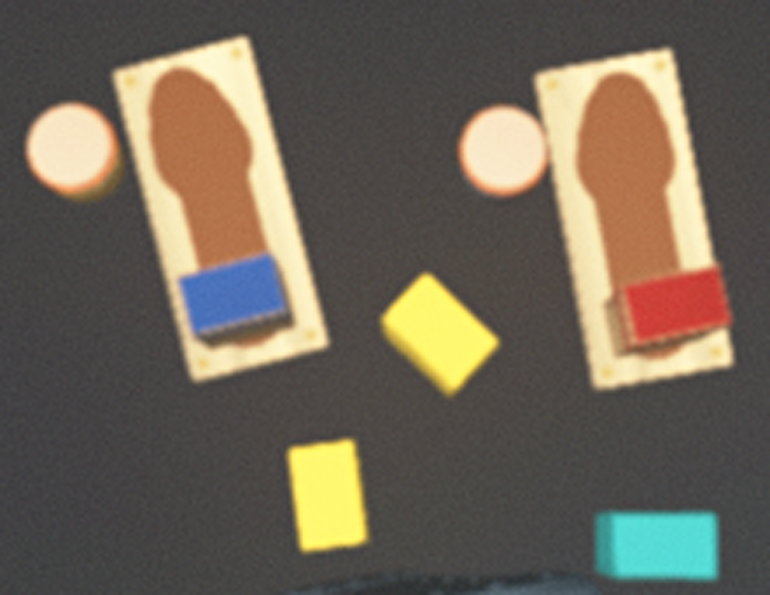

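The crop shows both blocks' top ends, with board corners at about (114,72), (248,37), (328,346), (193,382) on the left board. The right board's corners are at (535,73), (670,48), (733,365), (595,388). Next I compute the board and top-end poses.

```bash
python3 - <<'E'
from h import *
K,T=model("top"); im=vision.camera("top")
off=np.array([210,140])
A=lambda pts:np.array(pts)/3.5+off-.36
B={"L":A([(114,72),(248,37),(328,346),(193,382)]),"R":A([(535,73),(670,48),(733,365),(595,388)])}
tops={"L":[((100,70,60),(130,255,255))],"R":[((0,168,60),(5,255,255)),((172,120,60),(179,255,255))]}
hs=cv2.cvtColor(im,cv2.COLOR_BGR2HSV)
for k in B:
    c=rect(B[k],.012,K,T); m=sum(cv2.inRange(hs,*t) for t in tops[k])
    m[:190]=0;m[260:]=0;m[:,:240]=0;m[:,430:]=0
    cs=max(cv2.findContours(m,0,cv2.CHAIN_APPROX_NONE)[0],key=cv2.contourArea)[:,0]
    t=rect(cs,.168,K,T); 
    # centroid & principal axis from mask pixels
    P=cast(cv2.findNonZero(cv2.drawContours(m*0,[cs],-1,255,-1))[:,0],.168,K,T)[:,:2]*1e3
    ev,V=np.linalg.eigh(np.cov(P.T)); a=np.degrees(np.arctan2(V[1,0],V[0,0])); a=(a+90)%180-90
    yaw=np.radians(c[4]); d=P.mean(0)-c[:2]; ux=np.array([np.cos(yaw),np.sin(yaw)])
    print(k,"board",c,"top rect",t,"cent",P.mean(0).round(1),"yaw",a.round(1),"size",np.sqrt(12*ev).round(1),"in board: x %.1f y %.1f"%(d@ux,d@[-ux[1],ux[0]]))
E
```

```text
L board [598.9 162.2 280.9 121.   14.2] top rect [508.  139.6  72.8  43.1 -75.7] cent [507.9 139.5] yaw 14.3 size [43.2 73.3] in board: x -93.8 y 0.3
R board [ 587.2 -195.7  282.6  120.8    9.9] top rect [ 496.7 -210.1   71.4   42.8  -78. ] cent [ 496.3 -209.7] yaw 10.1 size [41.5 71.6] in board: x -92.0 y 1.8
```

carry_out(deltas="311 -212 0 0 0 0.197 0.55;311 -212 0 0 0 0.197 0.55;311 -212 0 0 0 0.197 0.55;311 -212 0 0 0 0.197 0.55;311 -212 0 0 0 0.197 0.55;311 -212 0 0 0 0.197 0.55;311 -212 0 0 0 0.197 0.55;311 -212 0 0 0 0.197 0.55;311 -212 0 0 0 0.197 0.55;311 -212 0 0 0 0.197 0.55")

```text
time_s: 1.45
eef_pos: [0.421, -0.2265, 0.21]
eef_rot: [-0.0, 0.996, 0.086, -0.0]
wrist_force: [0.0, 0.4, 0.8]
opening: 0.45
grasp_force: 0.0
```

```bash
cat > look.py <<'E'
from h import *
import sys
o,r=obs(); print(o["time_s"],o["eef_pos"].round(4),r.as_euler("zyx",degrees=True).round(1),o["opening"],o["q"].round(2))
K,T=model("wrist"); im=vision.camera("wrist"); cv2.imwrite(sys.argv[1],im)
hs=cv2.cvtColor(im,cv2.COLOR_BGR2HSV)
ms={"red":cv2.inRange(hs,(0,168,60),(5,255,255))|cv2.inRange(hs,(172,120,60),(179,255,255)),"blue":cv2.inRange(hs,(100,90,60),(130,255,255))}
m=ms[sys.argv[2]]
cs=max(cv2.findContours(m,0,cv2.CHAIN_APPROX_NONE)[0],key=cv2.contourArea)[:,0]
print("top",rect(cs,.168,K,T),cs.min(0),cs.max(0))
E
python3 look.py pics/w1.png red
```

```text
1.45 [ 0.421  -0.2265  0.21  ] [  -9.9   -0.  -180. ] 0.450316367100555 [-0.74 -0.04  1.84 -0.    1.34  0.66]
top [ 497.  -211.8   75.8   45.9  -78.2] [240  54] [396 155]
```

View pics/w1.png

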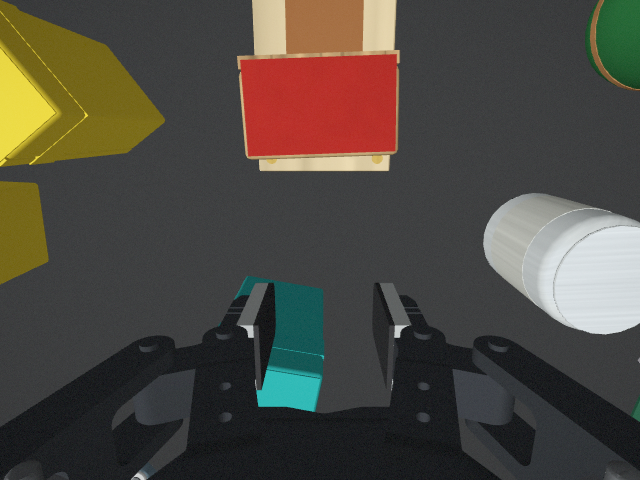

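The wrist view shows the red top end at columns 240–396, rows 54–155. It is centred on the sole and turned about 2° from it, with clear space behind. I push along the sole axis.

carry_out(deltas="0 -1.5 35 0 0 0 0.55;0 -1.5 66 0 0 0 0.55;15 -1.5 66 0 0 0 0.55;30 -1.5 66 0 0 0 0.55;36 -1.5 66 0 0 0 0.55;42 -1.5 66 0 0 0 0.55;48 -1.5 66 0 0 0 0.55;54 -1.5 66 0 0 0 0.55;60 -1.5 66 0 0 0 0.55;66 -1.5 66 0 0 0 0.55;72 -1.5 66 0 0 0 0.55;78 -1.5 66 0 0 0 0.55")

```text
time_s: 3.0
eef_pos: [0.4986, -0.2102, 0.1445]
eef_rot: [0.0, 0.996, 0.087, 0.0]
wrist_force: [-0.0, -0.5, -0.8]
opening: 0.45
grasp_force: 0.2
```

```bash
python3 look.py pics/w2.png red
```

```text
3.0 [ 0.4986 -0.2102  0.1445] [-10.   0. 180.] 0.45004060312413097 [-0.62  0.17  1.75 -0.    1.21  0.78]
top [ 533.8 -203.8   79.4   47.2  -78.3] [216 147] [428 278]
```

View pics/w2.png

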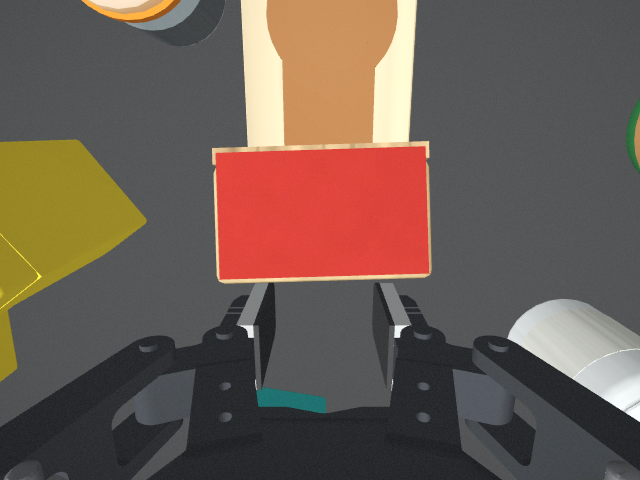

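The block has tilted about 14° with its top at rows 147–278, still square and in line with the sole. I continue past balance, then retreat.

carry_out(deltas="6 0 0 0 0 0 0.55;12 0 0 0 0 0 0.55;18 0 0 0 0 0 0.55;24 0 0 0 0 0 0.55;30 0 0 0 0 0 0.55;34 0 0 0 0 0 0.55;34 0 0 0 0 0 0.55;34 0 0 0 0 0 0.55;10 0 -30 0 0 0 0.55;-40 0 -66 0 0 0 0.55;-40 0 -66 0 0 0 0.55;-40 0 -66 0 0 0 0.55")

```text
time_s: 4.55
eef_pos: [0.4589, -0.2172, 0.2101]
eef_rot: [0.0, 0.996, 0.087, 0.0]
wrist_force: [1.1, 0.1, -0.1]
opening: 0.458
grasp_force: 0.0
```

```bash
cat > over.py <<'E'
from h import *
import sys
o,r=obs(); print(o["time_s"],o["eef_pos"].round(4),o["wrist_force"].round(1))
cv2.imwrite(sys.argv[1],np.hstack([cv2.resize(vision.camera("top")[140:310,210:430],(400,309),interpolation=cv2.INTER_CUBIC),cv2.resize(vision.camera("wrist"),(400,309))]))
E
python3 over.py pics/o1.png
```

```text
4.55 [ 0.4589 -0.2172  0.2101] [ 1.1  0.1 -0.1]
```

View pics/o1.png

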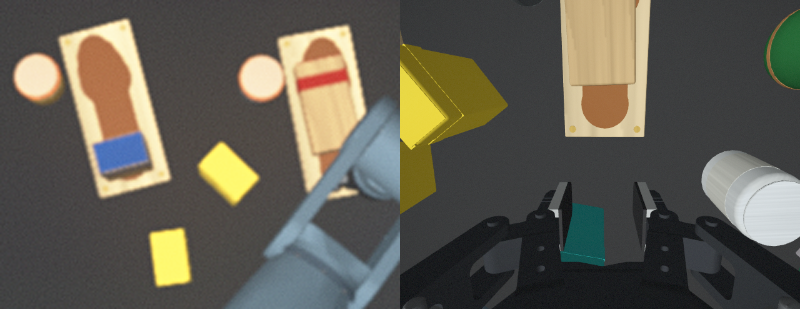

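Red lies flat on its sole with the band towards the toe, centred, and nothing else has moved. Now over to blue, passing above the yellow look-alike.

carry_out(deltas="39 -337 -10 0 0 -0.075 0.55;39 -337 -10 0 0 -0.075 0.55;39 -337 -10 0 0 -0.075 0.55;39 -337 -10 0 0 -0.075 0.55;39 -337 -10 0 0 -0.075 0.55;39 -337 -10 0 0 -0.075 0.55;39 -337 -10 0 0 -0.075 0.55;39 -337 -10 0 0 -0.075 0.55;39 -337 -10 0 0 -0.075 0.55")

```text
time_s: 5.78
eef_pos: [0.4387, 0.1206, 0.2197]
eef_rot: [0.0, 0.992, 0.124, -0.0]
wrist_force: [-0.1, 0.2, 0.3]
opening: 0.452
grasp_force: 0.0
```

```bash
python3 look.py pics/w3.png blue; python3 - <<'E'
from h import *
# red block as it lies: woody top face between the board and band in the top view
K,T=model("top"); im=vision.camera("top")
hs=cv2.cvtColor(im,cv2.COLOR_BGR2HSV); m=(cv2.inRange(hs,(0,130,60),(5,255,255))|cv2.inRange(hs,(172,110,60),(179,255,255)))
m[:150]=0;m[260:]=0;m[:,:340]=0;m[:,430:]=0
c=max(cv2.findContours(m,0,cv2.CHAIN_APPROX_NONE)[0],key=cv2.contourArea)[:,0]
print("band",rect(c,.068,K,T))
E
```

```text
5.775 [0.4387 0.1206 0.2197] [-1.42e+01 -1.00e-01  1.80e+02] 0.45179569145891585 [ 0.01 -0.11  1.88 -0.    1.36  1.33]
top [508.6 138.4  75.8  45.9 -75.7] [249  71] [396 162]
band [ 634.2 -179.2   81.    16.9  -77.6]
```

View pics/w3.png

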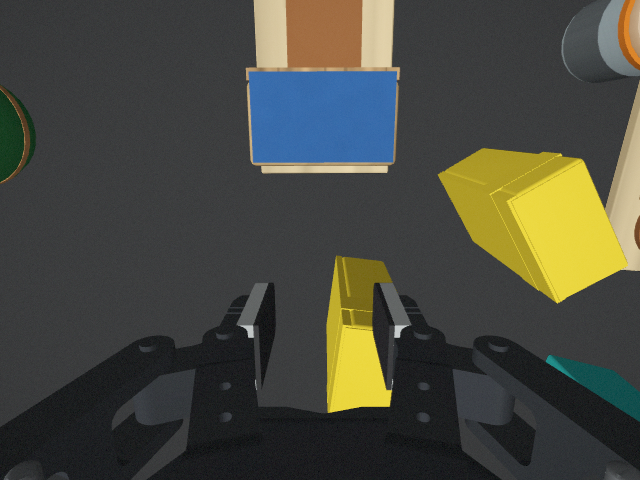

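Blue is square to its sole and centred at columns 249–396, rows 71–162. The yellow look-alikes are clear of the path, so I use the same push.

carry_out(deltas="0 0 40 0 0 0 0.55;0 0 75 0 0 0 0.55;15 0 75 0 0 0 0.55;28 0 75 0 0 0 0.55;34 0 75 0 0 0 0.55;40 0 75 0 0 0 0.55;46 0 75 0 0 0 0.55;52 0 75 0 0 0 0.55;58 0 75 0 0 0 0.55;64 0 75 0 0 0 0.55;70 0 75 0 0 0 0.55;74 0 75 0 0 0 0.55")

```text
time_s: 7.38
eef_pos: [0.515, 0.1406, 0.1513]
eef_rot: [0.0, 0.992, 0.125, 0.005]
wrist_force: [-4.6, 1.3, 28.5]
opening: 0.452
grasp_force: 14.7
```

carry_out(deltas="6 0 0 0 0 0 0.55;12 0 0 0 0 0 0.55;18 0 0 0 0 0 0.55;24 0 0 0 0 0 0.55;30 0 0 0 0 0 0.55;34 0 0 0 0 0 0.55;34 0 0 0 0 0 0.55;34 0 0 0 0 0 0.55;30 0 -50 0 0 0 0.55;30 0 -100 0 0 0 0.55;30 0 -130 0 0 0 0.55;30 0 -130 0 0 0 0.55")

```text
time_s: 8.88
eef_pos: [0.5411, 0.1474, 0.2784]
eef_rot: [0.0, 0.992, 0.125, 0.003]
wrist_force: [0.4, 0.2, -0.2]
opening: 0.446
grasp_force: 0.0
```

```bash
python3 over.py pics/o2.png; python3 - <<'E'
from h import *
K,T=model("wrist"); im=vision.camera("wrist"); cv2.imwrite("pics/wb.png",im)
hs=cv2.cvtColor(im,cv2.COLOR_BGR2HSV); m=cv2.inRange(hs,(100,90,60),(130,255,255))
c=max(cv2.findContours(m,0,cv2.CHAIN_APPROX_NONE)[0],key=cv2.contourArea)[:,0]
print("band",rect(c,.068,K,T),c.min(0),c.max(0))
E
```

```text
8.875 [0.5411 0.1474 0.2784] [ 0.4  0.2 -0.2]
band [649.6 174.4  80.1  21.3 -75.7] [279  61] [370  87]
```

View pics/o2.png

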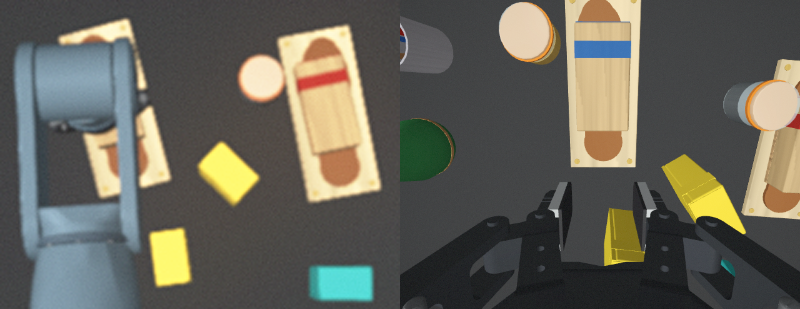

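Blue lies squarely on its sole with the band towards the toe, and both yellow look-alikes are where they were. Red showed a slight yaw, so I look at it from close above.

carry_out(deltas="-96 340 0 0 0 0.075 0.55;-96 340 0 0 0 0.075 0.55;-96 340 0 0 0 0.075 0.55;-96 340 0 0 0 0.075 0.55;-96 340 0 0 0 0.075 0.55;-96 340 0 0 0 0.075 0.55;-96 340 0 0 0 0.075 0.55;-96 340 0 0 0 0.075 0.55;-96 340 0 0 0 0.075 0.55")

```text
time_s: 10.15
eef_pos: [0.5304, -0.2045, 0.2745]
eef_rot: [-0.0, 0.996, 0.088, -0.0]
wrist_force: [-0.3, -0.3, -0.6]
opening: 0.448
grasp_force: 0.0
```

```bash
python3 - <<'E'
from h import *
K,T=model("wrist"); im=vision.camera("wrist"); cv2.imwrite("pics/wr.png",im)
hs=cv2.cvtColor(im,cv2.COLOR_BGR2HSV); m=cv2.inRange(hs,(0,150,60),(5,255,255))|cv2.inRange(hs,(172,120,60),(179,255,255))
c=max(cv2.findContours(m,0,cv2.CHAIN_APPROX_NONE)[0],key=cv2.contourArea)[:,0]
print("band",rect(c,.068,K,T),c.min(0),c.max(0))
print(obs()[0]["eef_pos"])
b=model("wrist")
E
```

```text
band [ 635.3 -182.8   80.    21.8  -78.3] [275  68] [365  96]
[ 0.5304922  -0.20456833  0.27478577]
```

View pics/wr.png

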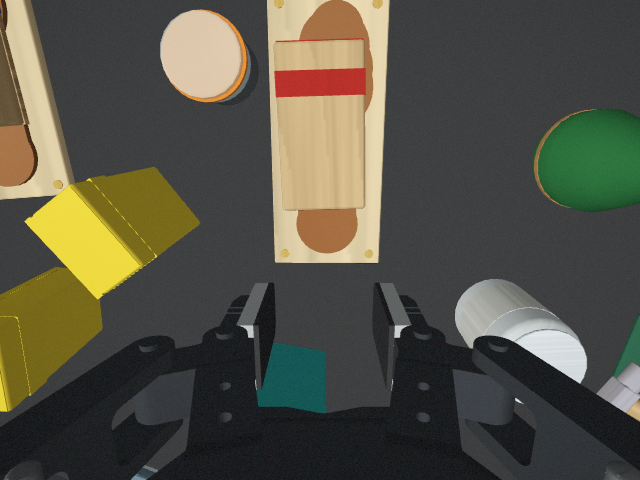

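The view shows the red block lying flat, with board edge lines from (267,0) to (275,263) and (389,0) to (379,263). The block's top-face corners are about (275,41), (364,39), (364,208), (284,210).

```bash
python3 - <<'E'
from h import *
K,T=model("wrist")
B=cast([(267,0),(389,0),(379,263),(275,263)],.012,K,T)[:,:2]*1e3
P=cast([(275,41),(364,39),(364,208),(284,210)],.068,K,T)[:,:2]*1e3
f=lambda Q:((Q[0]+Q[1])/2,(Q[3]+Q[2])/2)
bt,bb=f(B); pt,pb=f(P); u=(bt-bb)/np.linalg.norm(bt-bb); n=np.array([-u[1],u[0]])
ang=lambda v:np.degrees(np.arctan2(v[1],v[0]))
print("yaw board",ang(u),"edges",ang(B[0]-B[3]),ang(B[1]-B[2]),"block",ang(pt-pb),"edges",ang(P[0]-P[3]),ang(P[1]-P[2]))
print("size",np.linalg.norm(B[2]-B[3]),np.linalg.norm(P[0]-P[1]),np.linalg.norm(pt-pb))
c=bb+u*140
for p in(pt,(pt+pb)/2,pb): print("in board",((p-c)@u).round(1),((p-c)@n).round(1))
E
```

```text
yaw board 10.033234433999576 edges 9.899660047121495 10.16682356260424 block 11.624189569696405 edges 11.592102156667925 11.65636135230984
size 119.80859004547571 76.97115807682833 148.58774367258724
in board 82.7 7.8
in board 8.5 5.7
in board -65.8 3.6
```

```bash
python3 - <<'E'
from h import *
K,T=model("wrist")
yaw=np.radians(10); u=np.array([np.cos(yaw),np.sin(yaw)]); n=np.array([-u[1],u[0]])
bb=cast([(379,263),(275,263)],.012,K,T)[:,:2].mean(0)*1e3; c=bb+u*140
print("board c",c)
for nm,p,z in(("jar lid c",(203,55),.091),("yellow corner",(199,222),.0),("yellow top c",(93,240),.15)):
    d=cast([p],z,K,T)[0,:2]*1e3-c; print(nm,(d@u).round(1),(d@n).round(1))
t=obs()[0]["eef_pos"][:2]*1e3-c; print("tcp",t@u,t@n)
E
```

```text
board c [ 589.10062144 -198.77826085]
jar lid c 66.7 103.0
yellow corner -94.6 147.5
yellow top c -74.2 180.8
tcp -58.723460454594296 4.475139204769623
```

Red lies 5–6 mm left of the middle and 1.6° off. The jar leaves room for the shut fingers beside the block's middle, so I nudge it gently toward centre from that side.

carry_out(deltas="40 -76 0 0 0 0 1;71 -76 0 0 0 0 1;71 -76 0 0 0 0 1;71 -76 50 0 0 0 1;71 -76 100 0 0 0 1;71 -76 150 0 0 0 1;71 -76 190 0 0 0 1;71 -76 225 0 0 0 1;71 -76 227 0 0 0 1;71 -66 227 0 0 0 1;71 -62 227 0 0 0 1;71 -62 227 0 0 0 1")

```text
time_s: 11.7
eef_pos: [0.5906, -0.1336, 0.0498]
eef_rot: [0.001, 0.996, 0.087, 0.001]
wrist_force: [-0.1, -0.4, 0.3]
opening: -0.001
grasp_force: 0.0
```

```bash
cat > rb.py <<'E'
from h import *
import sys
o,r=obs(); print(o["time_s"],o["eef_pos"].round(4),"F",o["wrist_force"].round(1))
K,T=model("wrist"); im=vision.camera("wrist"); cv2.imwrite(sys.argv[1],im)
hs=cv2.cvtColor(im,cv2.COLOR_BGR2HSV); m=cv2.inRange(hs,(0,150,60),(5,255,255))|cv2.inRange(hs,(172,120,60),(179,255,255))
c=max(cv2.findContours(m,0,cv2.CHAIN_APPROX_NONE)[0],key=cv2.contourArea)[:,0]
b=rect(c,.068,K,T); d=b[:2]-[589.1,-198.8]; y=np.radians(10)
print("band",b,"in board",d@[np.cos(y),np.sin(y)],d@[-np.sin(y),np.cos(y)],c.min(0),c.max(0))
E
python3 rb.py pics/wn1.png
```

```text
11.7 [ 0.5906 -0.1336  0.0498] F [-0.1 -0.4  0.3]
band [ 637.3 -180.4   84.2   27.   -78.3] in board 50.662860164259875 9.750620491878603 [354 174] [580 244]
```

carry_out(deltas="0 2 0 0 0 0 1;0 4 0 0 0 0 1;0 5 0 0 0 0 1;0 6 0 0 0 0 1;0 7 0 0 0 0 1;0 7 0 0 0 0 1")

```text
time_s: 12.5
eef_pos: [0.5907, -0.1395, 0.048]
eef_rot: [-0.0, 0.996, 0.087, -0.0]
wrist_force: [-0.2, -0.2, -0.3]
opening: -0.001
grasp_force: 0.0
```

```bash
python3 rb.py pics/wn2.png
```

```text
12.5 [ 0.5907 -0.1395  0.048 ] F [-0.2 -0.2 -0.3]
band [ 637.3 -181.1   82.6   26.7  -78.3] in board 50.54130643989303 9.061255064770068 [343 173] [568 243]
```

carry_out(deltas="0 1 0 0 0 0 1;0 2 0 0 0 0 1;0 3 0 0 0 0 1;0 4 0 0 0 0 1;0 4 0 0 0 0 1")

```text
time_s: 13.18
eef_pos: [0.5915, -0.1435, 0.0481]
eef_rot: [-0.0, 0.996, 0.087, 0.0]
wrist_force: [0.5, -1.2, 0.3]
opening: 0.001
grasp_force: 0.0
```

```bash
python3 rb.py pics/wn3.png
```

```text
13.175 [ 0.5915 -0.1435  0.0481] F [ 0.5 -1.2  0.3]
band [ 637.1 -181.7   81.6   25.9  -78.3] in board 50.240155982690496 8.505100048496123 [335 175] [557 243]
```

carry_out(deltas="0 1 0 0 0 0 1;0 2 0 0 0 0 1;0 3 0 0 0 0 1;0 4 0 0 0 0 1;0 4 0 0 0 0 1")

```text
time_s: 13.85
eef_pos: [0.5922, -0.1474, 0.0481]
eef_rot: [0.0, 0.996, 0.087, 0.0]
wrist_force: [-0.7, -0.5, -0.3]
opening: 0.003
grasp_force: 0.0
```

```bash
python3 rb.py pics/wn4.png
```

```text
13.85 [ 0.5922 -0.1474  0.0481] F [-0.7 -0.5 -0.3]
band [ 635.3 -182.7   80.7   22.6  -78.7] in board 48.293853849601525 7.832859015284401 [327 179] [546 243]
```

carry_out(deltas="0 1 0 0 0 0 1;0 2 0 0 0 0 1;0 3 0 0 0 0 1;0 3 0 0 0 0 1")

```text
time_s: 14.4
eef_pos: [0.5927, -0.1504, 0.0481]
eef_rot: [-0.0, 0.996, 0.087, -0.0]
wrist_force: [-0.2, 0.1, -0.5]
opening: -0.0
grasp_force: 0.0
```

```bash
python3 rb.py pics/wn5.png
```

```text
14.4 [ 0.5927 -0.1504  0.0481] F [-0.2  0.1 -0.5]
band [ 635.2 -182.7   80.4   22.   -78.2] in board 48.19537307430039 7.850223833051079 [319 179] [538 243]
```

View pics/wn5.png

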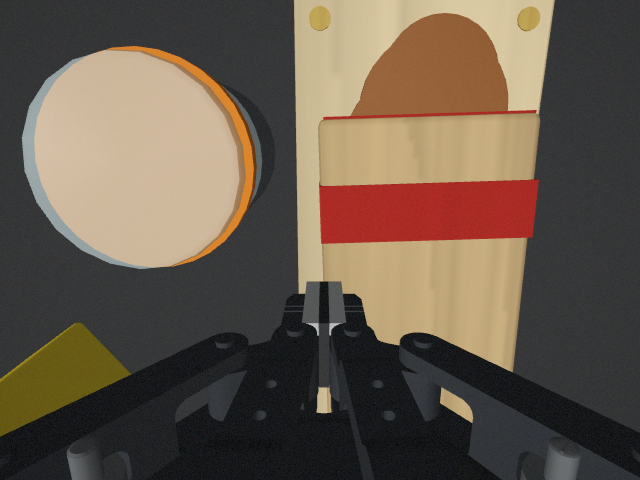

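```bash
python3 - <<'E'
from h import *
K,T=model("wrist"); o,r=obs(); print(K.round(1).tolist())
def pr(p): q=T[:3,:3]@p+T[:3,3]; q=K@q; return (q[:2]/q[2]).round(1)
e=o["eef_pos"]; M=r.as_matrix()
for d in((0,0,0),(0,0,-.02),(.011,.01,0),(-.011,.01,0),(.011,.01,-.02)): print(d,pr(e+M@np.array(d)))
# left edge of block under three heights, lateral in board
y=np.radians(10);u=np.array([np.cos(y),np.sin(y)]);n=np.array([-u[1],u[0]])
for z in(.048,.058,.068):
    P=cast([(321,125),(323,275),(537,118),(514,370)],z,K,T)[:,:2]*1e3-[589.1,-198.8]; print(z,(P@u).round(1),(P@n).round(1))
t=e[:2]*1e3-[589.1,-198.8]; print(t@u,t@n,e)
E
python3 - <<'E'
import cv2; im=cv2.imread('pics/wn5.png'); print(im[300:330:6,335:350:3].tolist())
E
```

```text
[[390.3, 0.0, 323.5], [0.0, 390.3, 236.5], [0.0, 0.0, 1.0]]
(0, 0, 0) [322.6 282.6]
(0, 0, -0.02) [322.4 301.4]
(0.011, 0.01, 0) [345.2 259.2]
(-0.011, 0.01, 0) [344.5 305.2]
(0.011, 0.01, -0.02) [348.  275.4]
0.048 [ 79.8  15.5  82.5 -32.8] [ 47.7  46.9 -38.9 -44.3]
0.058 [ 79.6  19.3  82.2 -26.1] [ 47.6  46.9 -33.7 -38.8]
0.068 [ 79.5  23.1  81.8 -19.3] [ 47.6  46.9 -28.4 -33.2]
11.917089246299208 47.124698054267625 [ 0.59265292 -0.15032185  0.04808368]
[[[89, 91, 87], [86, 88, 84], [88, 90, 87], [35, 30, 31], [27, 26, 22]], [[86, 86, 84], [87, 89, 86], [86, 87, 84], [66, 63, 61], [57, 53, 50]], [[86, 85, 84], [88, 89, 85], [88, 87, 86], [84, 84, 84], [34, 33, 33]], [[89, 88, 86], [89, 90, 86], [87, 87, 85], [89, 89, 86], [23, 24, 22]], [[188, 188, 183], [124, 125, 120], [20, 20, 20], [27, 27, 22], [34, 30, 29]]]
```

The shut fingers at (303–345, 282–330) are drawn over the block's edge with no force, and the band has not moved. So the fingertips are passing above the block's top. I back off, go lower and try again in small steps.

carry_out(deltas="0 -9 0 0 0 0 1;0 -17 0 0 0 0 1;0 -17 8 0 0 0 1;0 -17 18 0 0 0 1;0 -17 18 0 0 0 1;0 -14 18 0 0 0 1;0 -12 18 0 0 0 1;0 -10 18 0 0 0 1;0 -9 18 0 0 0 1;0 -8 18 0 0 0 1;0 -8 18 0 0 0 1")

```text
time_s: 15.82
eef_pos: [0.5913, -0.1424, 0.0301]
eef_rot: [0.0, 0.996, 0.087, 0.0]
wrist_force: [0.7, 2.8, 0.5]
opening: -0.004
grasp_force: 1.5
```

```bash
python3 rb.py pics/wn6.png
```

```text
15.825 [ 0.5913 -0.1424  0.0301] F [0.7 2.8 0.5]
band [ 637.7 -186.5   84.4   27.2  -80. ] in board 49.99752938169658 3.673833927437353 [351 176] [611 257]
```

Contact made: the block turned square (about 10.0° against the board's 10.0°) and shifted about 4 mm to the middle. I retreat and check from above.

carry_out(deltas="0 -8 0 0 0 0 1;0 -10 -40 0 0 0 1;0 -10 -90 0 0 0 1;0 -10 -140 0 0 0 1;0 -10 -190 0 0 0 1;-30 30 -245 0 0 0 1;-71 58 -245 0 0 0 1;-71 58 -245 0 0 0 1;-71 58 -245 0 0 0 1")

```text
time_s: 17.0
eef_pos: [0.5314, -0.2119, 0.2751]
eef_rot: [0.0, 0.996, 0.087, 0.0]
wrist_force: [-0.2, -0.4, -0.1]
opening: 0.002
grasp_force: 0.0
```

```bash
python3 rb.py pics/wn7.png; python3 - <<'E'
from h import *
K,T=model("wrist"); im=vision.camera("wrist")
for n,(lo,hi) in dict(jar=((8,150,120),(18,255,255)),yel=((25,140,90),(35,255,255))).items():
    for c in blobs(im,lo,hi,100): print(n,c.min(0),c.max(0))
# block side edges against the board: row profile of saturation changes on rows above/below the band
hs=cv2.cvtColor(im,cv2.COLOR_BGR2HSV)
K2,T2=model("top"); t=vision.camera("top")
for n in("yellow","turq"):
    lo,hi,z=HSV[n]
    for c in blobs(t,lo,hi): 
        r=rect(c,z,K2,T2)
        if r[0]<850 and abs(r[1])<330: print(n,r)
E
```

```text
17.0 [ 0.5314 -0.2119  0.2751] F [-0.2 -0.4 -0.1]
band [ 636.  -188.4   79.6   21.7  -78.8] in board 47.993424664008614 2.0979010987479403 [272  69] [362  96]
jar [291 209] [350 252]
jar [164  11] [238 102]
jar [292   0] [359  41]
yel [  0 167] [193 411]
yellow [349.   66.4  78.6  50.    7.2]
yellow [478.7 -23.2  78.9  51.3  44.4]
turq [ 306.9 -214.5   52.3   49.6   -1.3]
```

```bash
python3 -c "
from bench import ctrl; print(ctrl.hand_in())"
```

```text
the job is handed in; nothing more can be done
None
```

Both blocks lie on their cork faces along the middle of their soles, tops towards the toe (blue within 1 mm, red about 2 mm and 1° off after a small sideways finger nudge of about 4 mm); by the last pictures nothing else moved, and the job was handed in at about 17 s with no verdict returned.

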